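# Hang the inspection torch over the board under test

## Task

Pull the orange torch out of the two spring clips of its sloped holder and hang it by the wire loop on its tail in the bend of the hook on the stand, so that it hangs still, lens down, above the circuit board. Let go of it only once its loop is over the hook, do not drop it on the bench, and leave the circuit board, the tape roll and the calculator where they are.

Things in the scene. Friction and masses are not known exactly. Their poses are not given: they have to be found in the camera images.
- torch: orange torch, body 24 mm in diameter, about 0.12 kg. Origin: on its axis at the place to grip, midway between the clips. Own z runs along it towards the loop: black head (32 mm in diameter) from -75 to -52 mm, body to +65 mm, wire loop to +109.5 mm. In the holder it leans 40 deg from vertical, so it rises at 50 deg, loop end up and towards the holder's +x; its own -x is the way out of the clips.
- loop_top (a point): middle of the wire at the far end of the torch's rigid steel loop, 107 mm from the torch's origin along own z. Wire 5 mm thick. The loop is flat, in the torch's own y-z plane; its opening is 34 mm wide (y) and 37 mm long (z from 67 to 104 mm). When hung, this wire rests across the hook.
- holder: fixed blue and grey holder, foot 150 x 100 mm; origin on the bench under its middle, own x level; its slope, with the clips, faces own -x. Two steel C-clips, 10 mm wide, sit 41 mm above and below the torch's middle along its axis; the 72 mm between them are free, the back plate is 38 mm behind the torch's axis. The torch's head keeps it from sliding out lengthwise.
- clip_mid (a point): on the holder: middle of the torch when it sits in the clips (30 mm in front of the holder's origin, towards -x, 115 mm above the bench). The clips open at right angles to the slope, in the holder's frame towards (-0.766, 0, 0.643), 40 deg above level. Together they resist with some 5 to 15 N over the first 10 mm, then snap open.
- hook_stand: fixed stand: round foot (110 mm) and 18 mm post, both 150 mm behind its origin (own +x); an 8 mm round arm falls gently from the post towards own -x and ends in an upturned hook with a red tip. A second arm carries a black rubber rest, 60 mm wide, 40 mm high, 165 mm above the bench, its face 16 mm behind the bend's plumb line. Origin on the bench straight below the bend; own x level.
- hook_bend (a point): centre of the 8 mm bar at the lowest point of the hook, 270 mm above the bench; behind it (own +x of the stand) the arm rises at 15 deg to the post, before it (own -x) the red tip rises at 45 deg. A hung torch swings back against the rubber rest below and comes to rest in a few seconds.
- hook_tip (a point): end of the red tip of the hook, 27 mm in front of (own -x) and 25 mm above the bend; bar 8 mm thick, rounded end 4 mm further
- board: circuit board under test, loose, 120 x 80 mm, 36 mm high with its parts, lying on the bench under the hook; origin under its middle
- tape: roll of yellow tape, loose, 90 mm in diameter, 24 mm high, lying flat; origin under its middle
- calculator: black pocket calculator, loose, 125 x 75 x 14 mm, lying flat; origin under its middle
Things that resemble listed ones, but are neither listed nor needed, are in the scene too. What is shaped like the holder but yellow is not meant.

How it is judged:
By the outcome, as a careful person would: the job done as asked, in the order asked, and still so for the second after the job is handed in, with the robot touching nothing.
It also fails if it takes over 56 s, if anything falls off the work surface, if the arm or the gripper's body presses on something with over 40 N, if the wrist force passes 120 N, or if a joint passes its speed limit or range.

## Robot

A 7-joint arm with a two-finger parallel gripper is mounted at the origin on the work surface. World frame = base frame: x ahead of the robot, y to its left, z up, the work surface at z = 0. Lengths are in m, angles in rad, forces in N, time in s.
With the tool pointing down it reaches from about 0.4 to 0.875 m from the base axis. Payload 19.3 kg.
Tool frame: the origin (TCP) lies on the centre line of the jaws, within the pads' length; the fingertips stand 8 mm ahead of it and the grasp point (between the pads) lies 11 mm behind it; z points along the fingers, y is the line along which they close (so a half turn about z gives the same grasp; the last joint's range is limited). The gripper opens to 85 mm and grips with 20 to 120 N. Pads are 22 mm wide; open, the fingers measure 114 mm over their backs; the gripper's body (76 mm by 85 mm) begins 54 mm behind the grasp point. The pads swing forward as they close: fully open they stand 13 mm farther back than shut.
Start: joints at [1.249, 0.521, -0.036, 1.599, 0.021, 1.021, -0.113], TCP at [0.156, -0.605, 0.239] pointing down, gripper open.
Joint ranges: [-2.91, 2.91], [-0.3, 2.13], [-1.5, 1.42], [0.17, 2.43], [-1.26, 4.41], [0.16, 1.93], [-2.52, 2.52]. Speed limits (rad/s): [1.89, 1.89, 2.39, 2.39, 3.01, 3.01, 3.01].

## Interface

Orientations are given as [roll, pitch, yaw] about the fixed x, y, z axes, in that order (R = Rz(yaw) Ry(pitch) Rx(roll)).
In Python, from workcell import status, grab_frame, camera_params, bot, search_frame, silhouettes gives the robot as it stands.
- The arm moves only by the shell command python3 -m creep 'ROWS' [FORCE]. ROWS is JSON, a list of rows, each a list of 5 numbers: the shift along the tool's x, y, z in units of 60 mm (1.0 is 60 mm), then the turn about the tool's z in units of 8 degrees (1.0 is 8 degrees), then the opening, from 0 (shut) to 1 (fully open). In form: [[x, y, z, twist, hand], ...]. A call has 1 to 5 rows; each row is the pose to reach, as a shift and turn from the pose commanded when the call began, along the tool's axes at that moment; what a row does not reach only later rows make up. A row lasts 1/8 s, in which the tool goes at most 62.5 mm and 10.7 degrees, less where a joint would pass 70% of its speed; a pose out of reach is approached as far as the arm can. A call with a gripper value outside its range is refused whole. The fingers move at their own pace and stop on an object; FORCE is the grip in N (left out, the last holds). Time passes only in rows, so rows that repeat a pose let the fingers close. It gives the time, the measured TCP pose, the force, the opening and the grip force at its end, in the units of the state.
- status.observe(): the state, without advancing time (a new reading comes with each control period).
- grab_frame(name): name is "scene" or "top"; returns the picture (384x512x3 uint8, blue, green, red); there is no depth.
- camera_params(name): a dict with "K" (3x3 intrinsics, pixels), "rvec" (rotation vector, rad) and "tvec" (3), from world to camera coordinates, as OpenCV has them. Camera axes: x right, y down, z forward; pixel columns grow to the right and rows downward; lengths in m; the calibration is good to about 2 mm. A picture is of the moment at which its call begins. camera_params takes no time and is no camera call.
- bot.job_done(): hands the job in; it is judged then, once.
Trained networks look in the newest picture that a camera, given by its name, has taken for a name from the list of things; names that differ only in an ending like _2 or _b are one class to them, and where a whole thing is asked for, a point or a joint stands for the part that bears it (a point fixed in the world has none). Each returns a list of dicts, best first, with "p" (0 to 1); they miss things now and then, are a little off and sometimes report something else, mostly with a low value. They report only what shows in the picture. A call takes as long as a camera call. They do not tell look-alikes from the thing itself.
- search_frame(camera, name): "extent" ([left, top, right, bottom] as shares, 0 to 1, of the picture: columns of its width, rows of its height, round what is visible of it).
- silhouettes(camera, name): "mask" (384x512 bool, what is visible of it) and "extent" ([left, top, right, bottom] as shares, 0 to 1, of the picture: columns of its width, rows of its height, round what is visible of it).
The state is a dict: "clock": time; "qpos": joint angles; "qd": joint speeds; "joint_efforts": joint torques, N m; "position": TCP position; "tool_rot": TCP orientation; "force": force on the tool from outside, world axes, zero at the start; "moment": the same for the moment, N m; "grip_width": finger opening in m; "finger_force": force on a finger pad.
Only numpy, scipy, OpenCV 4.12 (cv2) and the standard library are available. Lean on these libraries where they do the work, as an engineer would, in place of code of your own. Each camera call takes 0.05 s, during which the arm holds its last target. There are 200 camera calls.

## Working session

There is one attempt and no reset: what is moved stays moved. The work goes in short steps, Python scripts to look and compute and a shell command to move; the robot and the scene stay as the last step left them, time stands still between calls to the robot, and variables do not carry over. Pictures are saved under pics/ and viewed, at most 12 in all, crops included, and the job is handed in when it is done.

```bash
ls; mkdir -p pics; python3 - <<'E'
from workcell import status, grab_frame, camera_params, search_frame
import cv2,numpy as np
print(status.observe())
for c in("scene","top"):
    im=grab_frame(c); cv2.imwrite(f"pics/{c}0.png",im)
    p=camera_params(c);R=cv2.Rodrigues(np.array(p["rvec"]))[0];print(c,p["K"],"cam at",-R.T@np.array(p["tvec"]).ravel())
    for n in("torch","loop_top","holder","hook_bend","hook_tip","hook_stand","board","tape","calculator"):
        print(n,[(round(d["p"],2),(np.array(d["extent"])*[512,384,512,384]).round(0).tolist()) for d in search_frame(c,n)[:3]])
E
```

```text
pics
{'clock': 0.0, 'qpos': array([ 1.24881479,  0.52205864, -0.03635293,  1.59997075,  0.02121508,
        1.02110216, -0.11281294]), 'qd': array([ 0.00114271,  0.00139828,  0.00019356, -0.00030817, -0.00160851,
       -0.00193096, -0.00044003]), 'joint_efforts': array([ 4.15659806e-04, -9.27114558e+01,  1.98007978e+00, -3.69930482e+01,
        1.77536200e-02,  8.29408527e-03,  9.61600591e-06]), 'position': array([ 0.15560362, -0.60499389,  0.23871098]), 'tool_rot': array([-3.14044218e+00,  8.16845380e-05,  2.51788021e-01]), 'force': array([-1.34013892, -0.37949178, -0.11472997]), 'moment': array([ 0.00128176, -0.00781514, -0.02087464]), 'finger_force': 0.0, 'grip_width': 0.08550900888639273}
scene [[428.98507041   0.         257.33638694]
 [  0.         428.98507041 195.17513268]
 [  0.           0.           1.        ]] cam at [ 0.97525647 -0.60798965  0.85541285]
torch [(0.56, [230.0, 256.0, 279.0, 278.0])]
loop_top [(0.55, [231.0, 257.0, 281.0, 281.0])]
holder [(0.6, [150.0, 304.0, 231.0, 384.0]), (0.58, [221.0, 262.0, 299.0, 342.0]), (0.16, [182.0, 199.0, 235.0, 240.0])]
hook_
[... 290 characters left out ...]
 277.0, 198.0])]
calculator [(0.62, [185.0, 201.0, 233.0, 241.0])]
top [[430.69827222   0.         251.13406998]
 [  0.         430.69827222 193.99815715]
 [  0.           0.           1.        ]] cam at [ 0.32013934 -0.02977014  1.10365875]
torch [(0.8, [303.0, 118.0, 319.0, 189.0])]
loop_top [(0.78, [302.0, 116.0, 317.0, 185.0])]
holder [(0.87, [280.0, 123.0, 325.0, 186.0])]
hook_bend [(0.93, [117.0, 53.0, 177.0, 153.0])]
hook_tip [(0.84, [120.0, 52.0, 176.0, 154.0])]
hook_stand [(0.95, [122.0, 57.0, 182.0, 149.0])]
board [(0.64, [143.0, 142.0, 187.0, 194.0])]
tape [(0.75, [179.0, 248.0, 213.0, 290.0])]
calculator [(0.75, [246.0, 247.0, 301.0, 287.0]), (0.49, [120.0, 55.0, 180.0, 154.0])]
```

```bash
python3 - <<'E'
import cv2,numpy as np
a=cv2.imread("pics/scene0.png");b=cv2.imread("pics/top0.png")
cv2.imwrite("pics/both.png",np.hstack([cv2.resize(a[100:384,130:450],(400,355),interpolation=3),cv2.resize(b[30:314,90:410],(400,355),interpolation=3)]))
E
```

```text
(no output)
```

View pics/scene0.png

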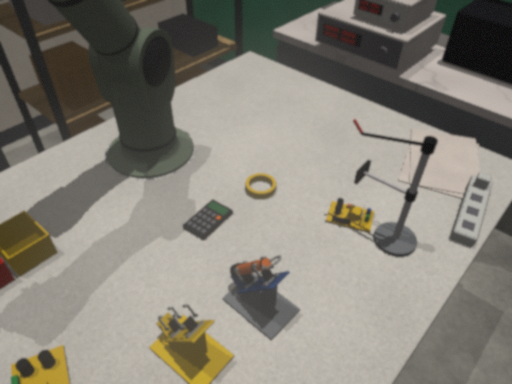

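View pics/top0.png

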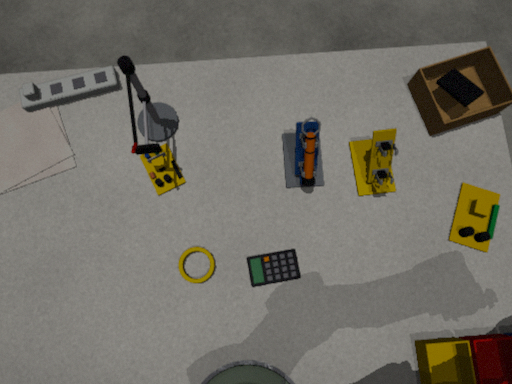

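The top view shows the orange torch at (309,150) in the blue/grey holder, loop end up in the picture (+x). The empty yellow look-alike holder is at (378,165). The hook's red tip is at (134,149), its post top at (126,65) and its foot at (158,122). In the scene view the torch is at (255,267), the yellow holder at (190,340) and the red tip at (357,125).

Candidates (top view): torch/holder at (309,150), against the yellow holder at (378,165). For the board: (163,170) under the hook, against the yellow one at (475,215). I choose (309,150) for the torch and holder. Next I fit the poses to the silhouettes and check with one crop.

```bash
cat > fit.py <<'E'
import cv2,numpy as np
from workcell import camera_params
from scipy.optimize import minimize
P={c:camera_params(c) for c in("scene","top")}
def proj(c,X):
    p=P[c];return cv2.projectPoints(np.float64(X).reshape(-1,3),np.array(p["rvec"]),np.array(p["tvec"]),p["K"],None)[0][:,0]
S=4
def hull(m,c,X):
    q=cv2.convexHull(np.float32(proj(c,X))).astype(np.float64)
    cv2.fillConvexPoly(m,np.round((q+.5)*S*16-8).astype(np.int32),1,shift=4)
t=np.linspace(0,2*np.pi,16,endpoint=False)
def cyl(a,b,r):
    a,b=np.float64(a),np.float64(b);z=(b-a)/np.linalg.norm(b-a);u=np.cross(z,[.3,.9,.1]);u/=np.linalg.norm(u);v=np.cross(z,u)
    k=r*(np.cos(t)[:,None]*u+np.sin(t)[:,None]*v);return np.vstack([a+k,b+k])
# torch in holder frame origin at clip_mid
A=np.array([.643,0,.766])
def torch():
    o=np.array([-.03,0,.115]);Y=np.array([0,1,0])
    L=[cyl(o-.075*A,o-.052*A,.016),cyl(o-.052*A,o+.065*A,.012)]
    for s in(1,-1):L.append(cyl(o+.065*A+s*.0195*Y,o+.107*A+s*.0195*Y,.0025))
    L.append(cyl(o+.107*A-.0195*Y,o+.107*A+.0195*Y,.0025));return L
def stand():
    return [cyl([.15,0,0],[.15,0,.012],.055),cyl([.15,0,0],[.15,0,.315],.009),cyl([0,0,.27],[.15,0,.31],.004),cyl([0,0,.27],[-.027,0,.295],.004),
     cyl([.02,0,.185],[.15,0,.2],.004),np.array([[x,y,z] for x in(.016,.026) for y in(-.03,.03) for z in(.165,.205)])]
def T(q,X):
    c,s=np.cos(q[2]),np.sin(q[2]);return X@np.array([[c,s,0],[-s,c,0],[0,0,1]])+[q[0],q[1],0]
def render(q,parts,c):
    m=np.zeros((384*S,512*S),np.uint8)
    for X in parts:hull(m,c,T(q,X))
    return cv2.resize(m.astype(np.float32),(512,384),interpolation=cv2.INTER_AREA)
def fit(q0,parts,masks,blur=1.0):
    M={c:cv2.GaussianBlur(m.astype(np.float32),(0,0),blur) for c,m in masks.items()}
    def cost(d):
        q=np.array(q0)+d*[.01,.01,.1];e=0
        for c in M:
            r=cv2.GaussianBlur(render(q,parts,c),(0,0),blur);e+=((r-M[c])**2).sum()/(M[c]**2).sum()
        return e
    best=min((minimize(cost,np.array(s),method="Nelder-Mead",options=dict(initial_simplex=np.array(s)+np.vstack([np.zeros(3),2*np.eye(3)]))) for s in([0,0,0],[1,1,-2],[-1,-1,2.])),key=lambda r:r.fun)
    return np.array(q0)+best.x*[.01,.01,.1],best.fun
E
cat > m1.py <<'E'
from fit import *
from workcell import silhouettes,grab_frame
res={}
for n,parts,q0 in(("torch",torch(),[.44,-.165,0]),("hook_stand",stand(),[.42,.19,0])):
    ms={}
    for c in("scene","top"):
        r=silhouettes(c,n)
        for d in r:print(n,c,round(d["p"],2),d["mask"].sum(),(np.array(d["extent"])*[512,384,512,384]).round())
        if r:ms[c]=r[0]["mask"]
    for k in({},)+tuple({c:ms[c]} for c in ms):
        q,e=fit(q0,parts,k or ms);print(n,list(k) or "both",q.round(4),round(e,3))
        if not k:res[n]=(parts,q)
out=[]
for c,(y,x) in(("scene",(110,200)),("top",(40,110))):
    im=cv2.imread(f"pics/{c}0.png");im=cv2.resize(im,None,fx=3,fy=3,interpolation=3)
    for n,(parts,q) in res.items():
        r=(cv2.resize(render(q,parts,c),None,fx=3,fy=3)>.5).astype(np.uint8)
        cv2.drawContours(im,cv2.findContours(r,0,1)[0],-1,(0,255,0),1)
    out.append(im[y*3:y*3+(190 if c=="scene" else 160)*3][:, x*3:x*3+(245 if c=="scene" else 225)*3])
cv2.imwrite("pics/fit_s.png",out[0]);cv2.imwrite("pics/fit_t.png",out[1])
E
python3 m1.py
```

```text
torch scene 0.65 467 [230. 257. 279. 279.]
torch top 0.79 673 [302. 119. 319. 188.]
torch both [ 0.474  -0.1069 -0.8022] 3.433
torch ['scene'] [ 0.4839 -0.1115 -0.781 ] 1.409
torch ['top'] [ 0.6381 -0.7424  2.5643] 1.0
hook_stand scene 0.89 2648 [353. 122. 439. 255.]
hook_stand scene 0.71 1021 [327. 200. 374. 230.]
hook_stand top 0.61 2504 [116.  57. 179. 152.]
hook_stand both [0.6219 0.1786 0.0459] 0.262
hook_stand ['scene'] [0.4601 0.2963 0.4933] 1.428
hook_stand ['top'] [0.6236 0.1794 0.0372] 0.088
```

```bash
sed -i 's/\[.44,-.165,0\]/[.64,-.17,0]/; s/\[.42,.19,0\]/[.62,.18,.04]/' m1.py; python3 m1.py
```

```text
torch scene 0.65 467 [230. 257. 279. 279.]
torch top 0.79 673 [302. 119. 319. 188.]
torch both [ 0.6379 -0.194  -0.0348] 0.27
torch ['scene'] [ 0.6369 -0.1959 -0.07  ] 0.159
torch ['top'] [ 0.6395 -0.1937 -0.0215] 0.094
hook_stand scene 0.89 2648 [353. 122. 439. 255.]
hook_stand scene 0.71 1021 [327. 200. 374. 230.]
hook_stand top 0.61 2504 [116.  57. 179. 152.]
hook_stand both [0.6222 0.1787 0.0438] 0.261
hook_stand ['scene'] [0.6216 0.1773 0.0619] 0.167
hook_stand ['top'] [0.6231 0.1794 0.036 ] 0.088
```

```bash
python3 -c "
import cv2,numpy as np
a=cv2.imread('pics/fit_s.png');b=cv2.imread('pics/fit_t.png');h=300
cv2.imwrite('pics/fit.png',np.vstack([cv2.resize(a,(400,310)),np.zeros((4,400,3),np.uint8),cv2.resize(b,(400,285))]))"
```

```text
(no output)
```

View pics/fit_s.png

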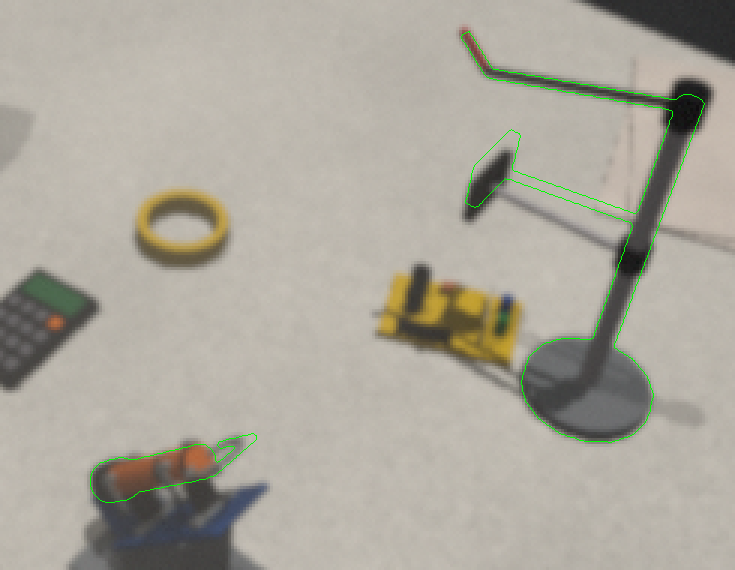

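View pics/fit_t.png

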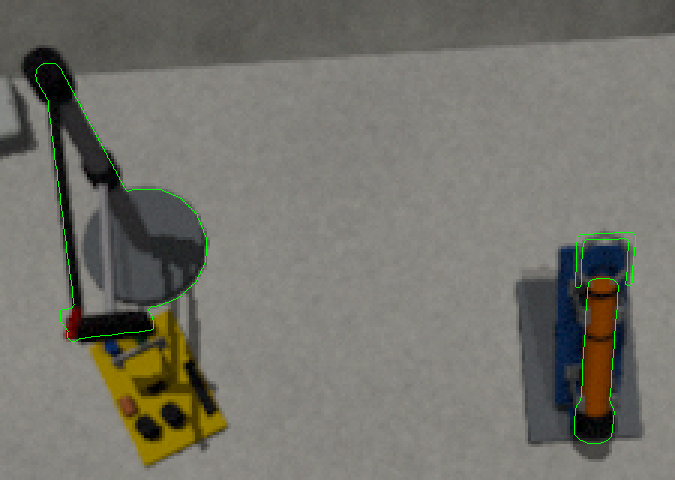

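The overlay matches in both views: the torch in the blue/grey holder and the hook arm with its red tip. clip_mid is at about (0.608, -0.193, 0.115), yaw -0.03. The hook bend is at about (0.622, 0.179, 0.270), yaw 0.04.

```bash
python3 -m creep '[[0.9,-0.5,-0.5,0.5,1],[1.8,-1,-0.5,1,1],[2.7,-1.45,-0.5,1.5,1],[3.6,-1.9,-0.5,2,1],[4.5,-2.4,-0.5,2,1]]' 100
cat > rel.py <<'E'
import sys,numpy as np
from workcell import status
from scipy.spatial.transform import Rotation as Ro
s=status.observe();R=Ro.from_euler("xyz",s["tool_rot"])
g=np.array(eval(sys.argv[1]));d=R.inv().apply(g[:3]-s["position"])/.06
m=R.as_matrix();yaw=np.arctan2(m[1,0],m[0,0])
print("t",round(s["clock"],2),"pos",s["position"].round(4),"rot",s["tool_rot"].round(3),"units",d.round(2),"twist",round(-np.degrees(g[3]-yaw)/8,2),"w",round(s["grip_width"],4),"F",s["force"].round(1),"ff",round(float(s["finger_force"]),1))
E
python3 rel.py '[.606,-.193,.27,-.03]'
```

```text
clock: 2.02
position: [0.3827, -0.3971, 0.2695]
tool_rot: [3.141, -0.0, -0.029]
force: [0.0, -1.0, -0.3]
grip_width: 0.0854
finger_force: 0.0
t 2.02 pos [ 0.3827 -0.3971  0.2695] rot [ 3.141 -0.    -0.029] units [ 3.62 -3.51 -0.01] twist 0.01 w 0.0854 F [ 0.  -1.  -0.3] ff 0.0
```

```bash
python3 -m creep '[[0.72,-0.7,0,0,1],[1.44,-1.4,0,0,1],[2.16,-2.1,0,0,1],[2.9,-2.8,0,0,1],[3.6,-3.5,0,0,1]]' 100
python3 -m creep '[[0,0,0,0,1],[0,0,0,0,1]]'; python3 rel.py '[.606,-.193,.108,-.03]'
python3 - <<'E'
from workcell import grab_frame
import cv2
cv2.imwrite("pics/top1.png",cv2.resize(grab_frame("top")[80:230,230:400],None,fx=4,fy=4,interpolation=3))
E
```

```text
clock: 2.65
position: [0.6043, -0.1931, 0.2694]
tool_rot: [3.141, -0.0, -0.028]
force: [-0.8, -1.7, 0.8]
grip_width: 0.0852
finger_force: 0.0
clock: 2.9
position: [0.6027, -0.1949, 0.2691]
tool_rot: [3.141, 0.001, -0.027]
force: [-0.2, -0.9, -0.8]
grip_width: 0.0856
finger_force: 0.0
t 2.9 pos [ 0.6027 -0.1949  0.2691] rot [ 3.141e+00  1.000e-03 -2.700e-02] units [ 0.05 -0.03  2.68] twist 0.02 w 0.0856 F [-0.2 -0.9 -0.8] ff 0.0
```

View pics/top1.png

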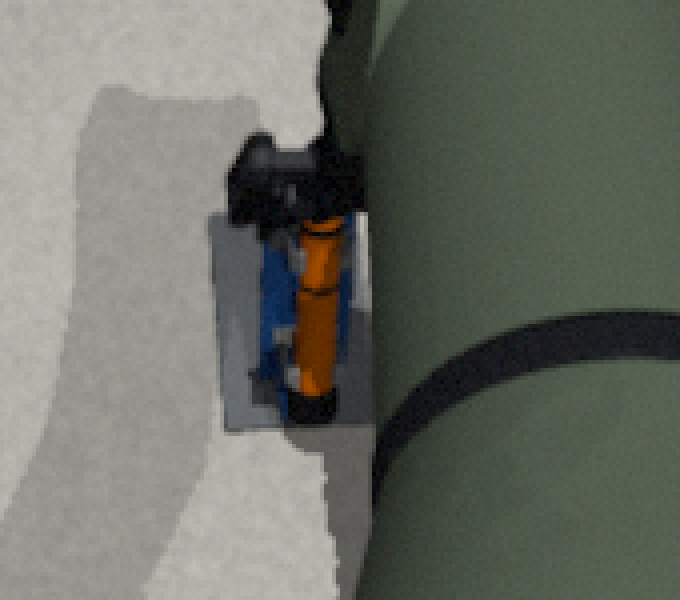

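The gripper hovers over the torch, with the left finger at crop (265,180) and the torch axis at x≈318. That agrees with the fit, so I descend.

```bash
python3 -m creep '[[0.04,-0.02,0.6,0,1],[0.04,-0.02,1.2,0,1],[0.04,-0.02,1.7,0,1],[0.04,-0.02,2.1,0,1],[0.04,-0.02,2.1,0,1]]'; python3 rel.py '[.606,-.193,.108,-.03]'
```

```text
clock: 3.58
position: [0.604, -0.1944, 0.1422]
tool_rot: [-3.141, 0.003, -0.029]
force: [-0.5, -0.2, 1.6]
grip_width: 0.0856
finger_force: 0.0
t 3.58 pos [ 0.604  -0.1944  0.1422] rot [-3.141e+00  3.000e-03 -2.900e-02] units [ 0.03 -0.02  0.57] twist 0.01 w 0.0856 F [-0.5 -0.2  1.6] ff 0.0
```

```bash
python3 -m creep '[[0.03,-0.02,0.3,0,1],[0.03,-0.02,0.56,0,1],[0.03,-0.02,0.56,0,1]]'; python3 rel.py '[.606,-.193,.108,-.03]'
python3 - <<'E'
from workcell import grab_frame
import cv2,numpy as np
cv2.imwrite("pics/g1.png",np.hstack([cv2.resize(grab_frame("scene")[200:340,190:320],(390,420),interpolation=3),cv2.resize(grab_frame("top")[80:220,250:380],(390,420),interpolation=3)]))
E
```

```text
clock: 3.95
position: [0.6066, -0.1922, 0.1086]
tool_rot: [-3.141, 0.002, -0.028]
force: [-0.6, 0.8, 0.9]
grip_width: 0.085
finger_force: 0.0
t 3.95 pos [ 0.6066 -0.1922  0.1086] rot [-3.141e+00  2.000e-03 -2.800e-02] units [-0.01  0.01  0.01] twist 0.02 w 0.085 F [-0.6  0.8  0.9] ff 0.0
```

View pics/g1.png

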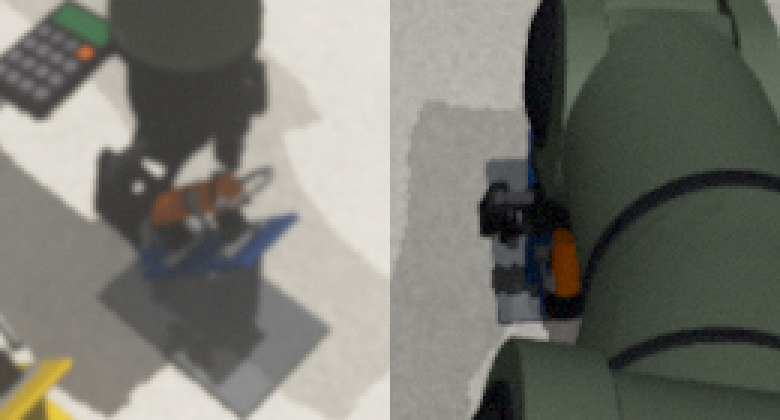

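The fingers straddle the torch between the clips (left finger at (120,185), right at (230,150)) with no contact force. I close now.

```bash
python3 -m creep '[[0,0,0,0,0.5],[0,0,0,0,0.3],[0,0,0,0,0],[0,0,0,0,0],[0,0,0,0,0]]' 60;python3 -m creep '[[0,0,0,0,0],[0,0,0,0,0],[0,0,0,0,0]]' 100; python3 rel.py '[.606,-.193,.108,-.03]'
```

```text
clock: 4.68
position: [0.6074, -0.1925, 0.1101]
tool_rot: [3.141, -0.0, -0.027]
force: [-2.4, 0.2, 6.1]
grip_width: 0.0225
finger_force: 58.6
clock: 5.05
position: [0.6074, -0.1925, 0.1102]
tool_rot: [3.141, -0.0, -0.027]
force: [-3.2, 0.4, 7.8]
grip_width: 0.0211
finger_force: 97.5
t 5.05 pos [ 0.6074 -0.1925  0.1102] rot [ 3.141 -0.    -0.027] units [-0.02  0.01  0.04] twist 0.02 w 0.0211 F [-3.2  0.4  7.8] ff 97.5
```

Gripped. Now I pull straight out along the clip opening.

```bash
python3 -m creep '[[-0.06,0,-0.05,0,0],[-0.13,0,-0.11,0,0],[-0.2,0,-0.17,0,0],[-0.27,0,-0.225,0,0],[-0.34,0,-0.285,0,0]]' 110; python3 rel.py '[.606,-.193,.108,-.03]'; python3 -m creep '[[-0.13,0,-0.11,0,0],[-0.26,0,-0.22,0,0],[-0.4,0,-0.33,0,0],[-0.55,0,-0.45,0,0],[-0.55,0,-0.45,0,0]]'; python3 rel.py '[.606,-.193,.108,-.03]'
python3 - <<'E'
from workcell import grab_frame
import cv2,numpy as np
cv2.imwrite("pics/g2.png",np.hstack([cv2.resize(grab_frame("scene")[200:340,190:320],(390,420),interpolation=3),cv2.resize(grab_frame("top")[80:220,250:380],(390,420),interpolation=3)]))
E
```

```text
clock: 5.68
position: [0.5863, -0.1917, 0.1269]
tool_rot: [-3.141, 0.001, -0.028]
force: [0.2, 0.6, -1.3]
grip_width: 0.0217
finger_force: 107.8
t 5.67 pos [ 0.5863 -0.1917  0.1269] rot [-3.141e+00  1.000e-03 -2.800e-02] units [0.33 0.01 0.31] twist 0.02 w 0.0217 F [ 0.2  0.6 -1.3] ff 107.8
clock: 6.3
position: [0.5536, -0.1911, 0.1546]
tool_rot: [3.141, -0.001, -0.028]
force: [0.6, -0.3, -1.5]
grip_width: 0.0214
finger_force: 107.8
t 6.3 pos [ 0.5536 -0.1911  0.1546] rot [ 3.141e+00 -1.000e-03 -2.800e-02] units [0.87 0.01 0.78] twist 0.02 w 0.0214 F [ 0.6 -0.3 -1.5] ff 107.8
```

View pics/g2.png

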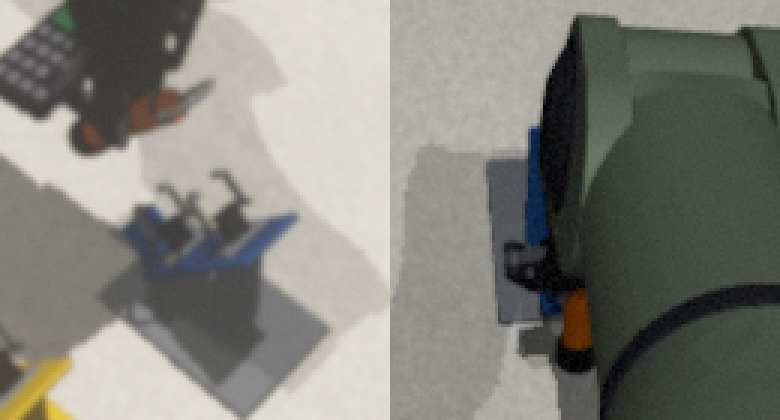

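The torch is free in the grip (left half: clips empty at (200,200), torch held at (130,120)). I carry it back and up, then over to in front of the hook.

```bash
python3 -m creep '[[-0.25,0,-0.4,0,0],[-0.5,0,-0.8,0,0],[-0.75,0,-1.2,0,0],[-0.97,0,-1.72,0,0],[-0.97,-0.3,-1.72,0,0]]';python3 -m creep '[[0,-0.6,0,-0.1,0],[0,-1.2,0,-0.2,0],[0,-1.8,0,-0.3,0],[0,-2.4,0,-0.4,0],[0,-3,0,-0.5,0]]';  python3 rel.py '[.496,.1735,.258,.044]'
```

```text
clock: 7.02
position: [0.4965, -0.1722, 0.2587]
tool_rot: [3.14, -0.003, -0.03]
force: [0.1, -0.1, -1.6]
grip_width: 0.0213
finger_force: 107.9
clock: 7.65
position: [0.501, 0.0108, 0.2561]
tool_rot: [-3.141, 0.001, 0.044]
force: [0.4, -0.8, -0.9]
grip_width: 0.0214
finger_force: 107.9
t 7.65 pos [0.501  0.0108 0.2561] rot [-3.141e+00  1.000e-03  4.400e-02] units [ 0.03 -2.71 -0.03] twist -0.0 w 0.0214 F [ 0.4 -0.8 -0.9] ff 107.9
```

```bash
python3 -m creep '[[0,-0.7,0,0,0],[0,-1.4,0,0,0],[0,-2.0,0,0,0],[0.03,-2.5,-0.03,0,0],[0.03,-2.7,-0.03,0,0]]'; python3 -m creep '[[0,0,0,0,0],[0,0,0,0,0]]'; python3 rel.py '[.496,.1735,.258,.044]'
cat > m2.py <<'E'
from fit import *
from workcell import grab_frame,status
import sys
# expected loop & hook overlay
q=np.array([.6222,.1787,.0438]);s=status.observe();p=s["position"]
yaw=.044;A=np.array([.643*np.cos(yaw),.643*np.sin(yaw),.766]);Y=np.array([-np.sin(yaw),np.cos(yaw),0]);C=p+[.001,0,.005]
pts=[C+.065*A+.0195*Y,C+.107*A+.0195*Y,C+.107*A-.0195*Y,C+.065*A-.0195*Y,C+.065*A,C-.075*A]
hk=T(q,np.array([[.15,0,.31],[0,0,.27],[-.027,0,.295]]))
o=[]
for c,(y,x) in(("scene",(80,290)),("top",(80,80))):
    im=cv2.resize(grab_frame(c),None,fx=4,fy=4,interpolation=3)
    for X,col in((pts,(0,255,0)),(hk,(255,255,0))):
        cv2.polylines(im,[np.round((proj(c,X)+.5)*4).astype(np.int32)],False,col,1)
    o.append(im[y*4:y*4+560,x*4:x*4+396])
    print(c,"loop_top",proj(c,C+.107*A).round(1))
cv2.imwrite(sys.argv[1],np.hstack(o))
E
python3 m2.py pics/h1.png
```

```text
clock: 8.28
position: [0.4956, 0.173, 0.258]
tool_rot: [-3.141, 0.001, 0.045]
force: [0.6, -0.0, 0.0]
grip_width: 0.0214
finger_force: 107.9
clock: 8.52
position: [0.4961, 0.1695, 0.2585]
tool_rot: [3.141, 0.0, 0.041]
force: [-0.5, -0.0, -0.7]
grip_width: 0.0212
finger_force: 107.9
t 8.53 pos [0.4961 0.1695 0.2585] rot [3.141 0.    0.041] units [ 0.   -0.07  0.01] twist -0.02 w 0.0212 F [-0.5 -0.  -0.7] ff 107.9
scene loop_top [[346.  98.]]
top loop_top [[129.7 158.2]]
```

View pics/h1.png

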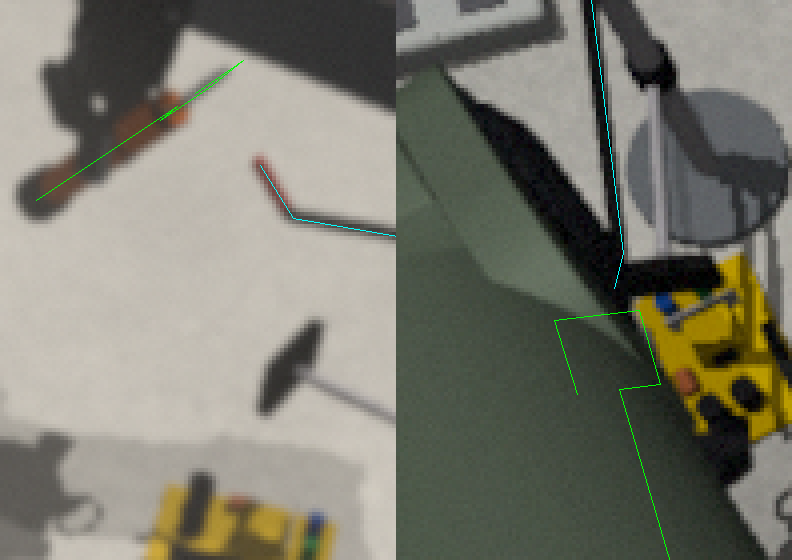

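The scene half shows the torch held loop end up, head at (37,192), body end at (180,106), loop end near (232,68), with the red tip at (260,160) lying ahead of the loop. The prediction is close. I check tilt and slip with a quick fit on the scene mask.

```bash
cat > m3.py <<'E'
from fit import *
from workcell import silhouettes,status,grab_frame
from scipy.optimize import minimize
p=status.observe()["position"];yaw=.042
grab_frame("scene");r=silhouettes("scene","torch");print([(round(d["p"],2),d["mask"].sum(),(np.array(d["extent"])*[512,384,512,384]).round()) for d in r])
M=r[0]["mask"].astype(np.float32)
ys,xs=np.nonzero(M)
def parts(v):
    th=np.radians(40+v[0]);A=np.array([np.sin(th)*np.cos(yaw),np.sin(th)*np.sin(yaw),np.cos(th)]);Y=np.array([-np.sin(yaw),np.cos(yaw),0])
    Nn=np.cross(Y,A);o=p+[.001,0,.005]+A*v[1]*1e-3+Nn*v[2]*1e-3
    L=[cyl(o-.075*A,o-.052*A,.016),cyl(o-.052*A,o+.065*A,.012)]
    for s in(1,-1):L.append(cyl(o+.065*A+s*.0195*Y,o+.107*A+s*.0195*Y,.0025))
    L.append(cyl(o+.107*A-.0195*Y,o+.107*A+.0195*Y,.0025));return L,o+.107*A
# ignore the area the gripper may hide: the band round the pads
ign=np.ones_like(M);b=proj("scene",[p+[0,0,.02]])[0];cv2.circle(ign,tuple(int(i) for i in b),11,0,-1)
def cost(v):
    R=render([0,0,0],parts(v)[0],"scene");return (((cv2.GaussianBlur(R,(0,0),1)-cv2.GaussianBlur(M,(0,0),1))*ign)**2).sum()/M.sum()+(v[2]/10)**2*.05
for s in([0,0,0.],[5,0,0],[-5,3,0]):
    k=minimize(cost,s,method="Nelder-Mead",options=dict(initial_simplex=np.array(s)+np.vstack([np.zeros(3),4*np.eye(3)])));print("dtilt,along,normal",k.x.round(1),round(k.fun,3),"loop_top",parts(k.x)[1].round(4),"pred",parts([0,0,0])[1].round(4))
E
python3 m3.py
```

```text
[(0.83, np.int64(413), array([292.,  96., 345., 137.]))]
dtilt,along,normal [-0.3 -2.4 -0.4] 0.069 loop_top [0.5637 0.1723 0.3444] pred [0.566  0.1724 0.3457]
dtilt,along,normal [-0.4 -2.5 -0.5] 0.069 loop_top [0.5635 0.1723 0.3445] pred [0.566  0.1724 0.3457]
dtilt,along,normal [ 0.  -3.1 -0.4] 0.068 loop_top [0.5637 0.1723 0.3436] pred [0.566  0.1724 0.3457]
```

Torch tilt is 40°, and loop_top is at (0.564, 0.172, 0.344). I thread it along the loop normal, with a 3.5 mm correction in y.

```bash
python3 -m creep '[[0.12,-0.06,0.1,0,0],[0.25,-0.06,0.21,0,0],[0.38,-0.06,0.32,0,0],[0.51,-0.06,0.43,0,0],[0.63,-0.06,0.53,0,0]]'; python3 -m creep '[[0,0,0,0,0],[0,0,0,0,0]]'; python3 m3.py; python3 m2.py pics/h2.png; python3 rel.py '[.5465,.1765,.2005,.044]'
```

```text
clock: 9.35
position: [0.5342, 0.1758, 0.2264]
tool_rot: [3.141, 0.0, 0.042]
force: [-0.6, 1.1, -1.1]
grip_width: 0.0209
finger_force: 107.9
clock: 9.6
position: [0.5336, 0.1759, 0.2271]
tool_rot: [-3.142, 0.0, 0.042]
force: [0.0, -0.4, -1.3]
grip_width: 0.021
finger_force: 107.9
[(0.83, np.int64(472), array([306., 114., 360., 150.]))]
dtilt,along,normal [-0.  -4.   0.1] 0.059 loop_top [0.6008 0.1787 0.311 ] pred [0.6033 0.1788 0.3141]
dtilt,along,normal [-0.1 -4.6  0. ] 0.06 loop_top [0.6002 0.1786 0.3106] pred [0.6033 0.1788 0.3141]
dtilt,along,normal [ 0.1 -3.9  0.1] 0.06 loop_top [0.601  0.1787 0.311 ] pred [0.6033 0.1788 0.3141]
scene loop_top [[359.3 114.8]]
top loop_top [[130.5 144.5]]
t 9.8 pos [0.5337 0.1758 0.2273] rot [-3.142 -0.     0.042] units [ 0.21 -0.    0.45] twist -0.01 w 0.021 F [-0.3 -0.5 -1.3] ff 107.9
```

View pics/h2.png

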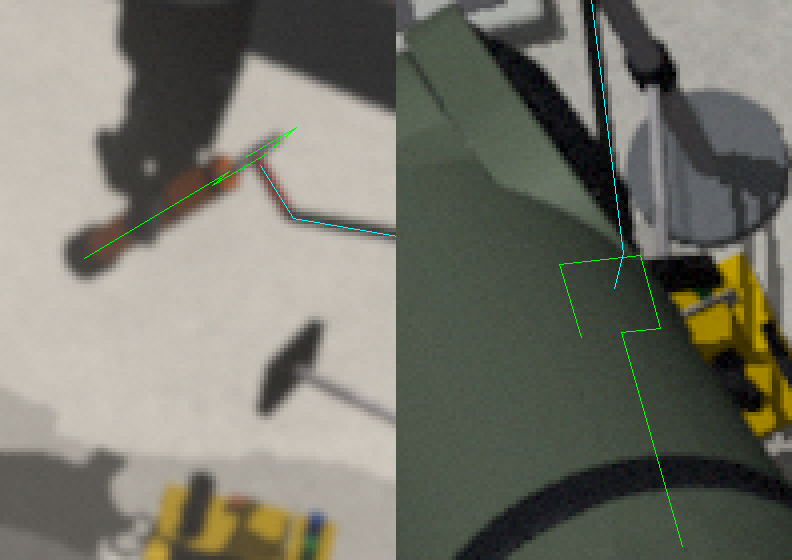

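The loop end is at (285,132), with the red tip's end (262,162) at the loop plane about 15 mm below the top wire, centred sideways. I go on in, then down.

```bash
python3 -m creep '[[0.08,0,0.07,0,0],[0.17,0,0.15,0,0],[0.2,0,0.23,0,0],[0.22,0,0.3,0,0],[0.22,0,0.36,0,0]]'; python3 -m creep '[[0,0,0,0,0]]'; python3 m3.py; python3 m2.py pics/h3.png; python3 rel.py '[.5465,.1765,.2005,.044]'
```

```text
clock: 10.42
position: [0.5469, 0.1764, 0.205]
tool_rot: [3.142, 0.0, 0.042]
force: [0.1, -0.9, -1.3]
grip_width: 0.0215
finger_force: 107.9
clock: 10.55
position: [0.5467, 0.1763, 0.2052]
tool_rot: [3.141, 0.0, 0.042]
force: [-0.7, 0.0, -0.9]
grip_width: 0.0213
finger_force: 107.9
[(0.61, np.int64(3172), array([224., 259., 301., 339.])), (0.6, np.int64(399), array([312., 124., 362., 160.]))]
dtilt,along,normal [ -8.8 -26.5  -0.4] 1.029 loop_top [0.589  0.1781 0.2792] pred [0.6164 0.1792 0.2921]
dtilt,along,normal [ -9.3 -28.3  -0.8] 1.029 loop_top [0.5871 0.178  0.2783] pred [0.6164 0.1792 0.2921]
dtilt,along,normal [-9.1  1.6 -0.4] 1.036 loop_top [0.6031 0.1787 0.3036] pred [0.6164 0.1792 0.2921]
scene loop_top [[362.6 124.9]]
top loop_top [[133.1 141.7]]
t 10.75 pos [0.5469 0.1764 0.2056] rot [-3.141 -0.     0.042] units [-0.01 -0.    0.09] twist -0.01 w 0.0211 F [ 0.6 -0.3 -1.2] ff 107.9
```

View pics/h3.png

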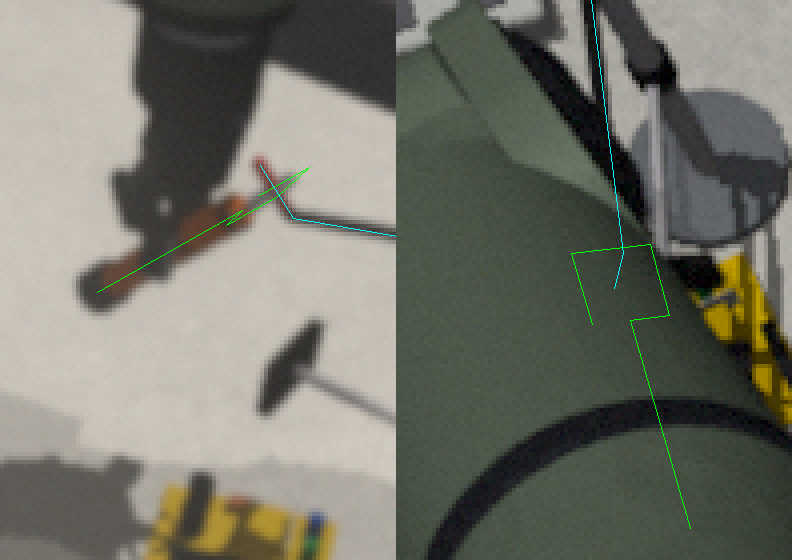

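The loop now encloses the red tip: it crosses the bar near (280,190), and the tip's end (260,160) sticks out in front. (The network's first mask was the holder, so I ignore that fit.) I lower until light contact.

```bash
python3 -m creep '[[0,0,0.03,0,0],[0.02,0,0.07,0,0]]'; python3 -m creep '[[0,0,0.03,0,0],[0,0,0.05,0,0]]'; python3 -m creep '[[0,0,0.02,0,0],[0,0,0.04,0,0]]'
```

```text
clock: 11.0
position: [0.5481, 0.1764, 0.2011]
tool_rot: [3.142, -0.0, 0.042]
force: [-0.7, 0.0, -1.2]
grip_width: 0.0211
finger_force: 107.9
clock: 11.25
position: [0.5481, 0.1764, 0.198]
tool_rot: [3.142, 0.0, 0.042]
force: [-0.7, -0.2, -2.4]
grip_width: 0.0212
finger_force: 107.9
clock: 11.5
position: [0.5482, 0.1765, 0.1958]
tool_rot: [-3.141, -0.0, 0.042]
force: [1.5, 0.2, 0.3]
grip_width: 0.0211
finger_force: 108.3
```

Light contact with the hook. Release, then back off.

```bash
python3 -m creep '[[0,0,0,0,0.6],[0,0,0,0,1],[0,0,0,0,1],[0,0,0,0,1]]' 20; python3 -m creep '[[-0.4,0,0,0,1],[-0.9,0,0,0,1],[-1.4,0,0,0,1],[-1.9,0,0,0,1],[-2.2,0,0,0,1]]'; python3 m2.py pics/h4.png
```

```text
clock: 12.0
position: [0.5481, 0.1764, 0.1958]
tool_rot: [-3.142, -0.0, 0.042]
force: [0.3, -1.0, -0.3]
grip_width: 0.0854
finger_force: 0.0
clock: 12.62
position: [0.415, 0.1707, 0.196]
tool_rot: [3.141, -0.0, 0.043]
force: [0.8, 0.1, 0.4]
grip_width: 0.0855
finger_force: 0.0
scene loop_top [[314.3 108.3]]
top loop_top [[138.6 207.8]]
```

View pics/h4.png

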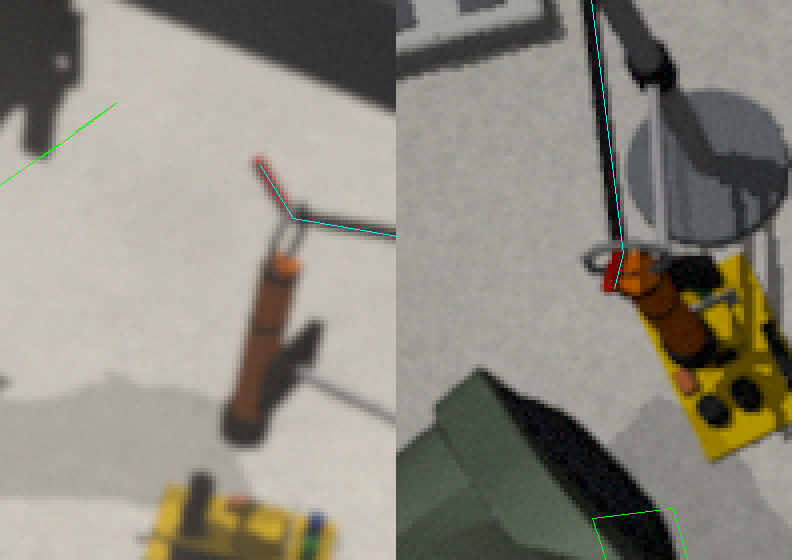

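The torch hangs in the bend: loop over the bar at (293,218), lens down at (243,435), the gripper clear at the left. I let it settle and check that it is still by comparing frames.

```bash
W='[[0,0,0,0,1],[0,0,0,0,1],[0,0,0,0,1],[0,0,0,0,1],[0,0,0,0,1]]'
for i in 1 2 3 4 5 6 7 8; do python3 -m creep '[[0,0,0,0,1],[0,0,0,0,1],[0,0,0,0,1],[0,0,0,0,1],[0,0,0,0,1]]' >/dev/null; done
python3 - <<'E'
from workcell import grab_frame,search_frame
import cv2,numpy as np
im=[grab_frame("scene").astype(int)]+[grab_frame("scene").astype(int) for _ in range(6)]
for k in im[1:]:
    print(np.abs(cv2.GaussianBlur(k.astype(np.float32),(0,0),1)-cv2.GaussianBlur(im[0].astype(np.float32),(0,0),1))[110:200,335:375].max().round(1),end=" ")
t=grab_frame("top")
for n in("board","tape","calculator"):
    print(n,[[(round(d["p"],2),(np.array(d["extent"])*[512,384,512,384]).round(0).tolist()) for d in search_frame(c,n)[:2]] for c in("scene","top")])
cv2.imwrite("pics/end.png",np.hstack([cv2.resize(im[-1].astype(np.uint8)[110:200,325:395],(350,450),interpolation=3),cv2.resize(t[100:235,100:235],(450,450),interpolation=3)]))
E
```

```text
2.0 2.0 2.0 1.8 1.7 2.2 board [[(0.75, [325.0, 197.0, 374.0, 228.0])], [(0.73, [119.0, 59.0, 180.0, 152.0]), (0.58, [144.0, 142.0, 188.0, 194.0])]]
tape [[(0.85, [245.0, 173.0, 276.0, 200.0]), (0.7, [354.0, 124.0, 437.0, 258.0])], [(0.91, [180.0, 247.0, 214.0, 286.0])]]
calculator [[(0.73, [182.0, 198.0, 234.0, 239.0])], [(0.85, [246.0, 247.0, 302.0, 287.0])]]
```

View pics/end.png

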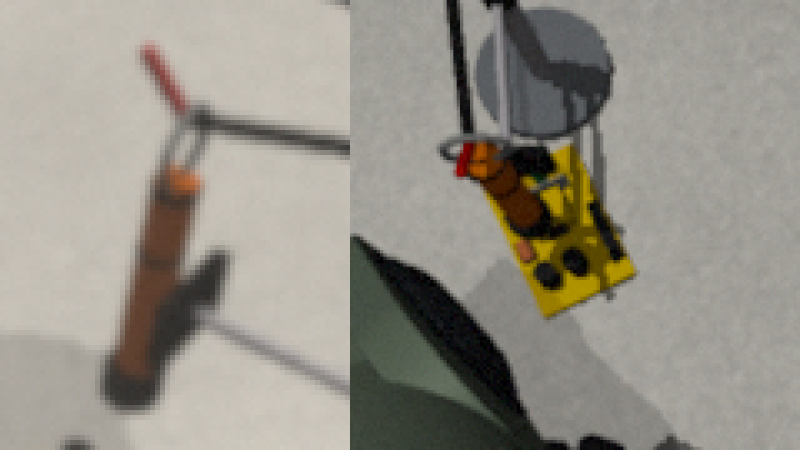

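The torch hangs still in the bend against the rest (loop at (190,120), lens at (130,385)). The frame differences are only noise, and the board, tape and calculator have not moved.

```bash
python3 -c "
from workcell import bot;print(bot.job_done())"
```

```text
the job is handed in; nothing more can be done
None
```

The orange torch hangs still by its loop in the bend of the hook, lens down above the circuit board; the board, tape and calculator have not moved, and the job is handed in after about 19 s of the 56 s allowed.

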